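# Set and lock the clamping air, then index the dividing head three clicks and hold

### The job

Get the dividing head ready for the next cut: turn the knob of the air regulator until its nose points at the one long scale line, then push the lock slide fully home so that its fork straddles the knob's tail. Then turn the finger bar of the round dividing plate clockwise (seen from above) from its zero stop, feeling the clicks, to the third stop, never past it, and finish still gripping the bar there: do not let go. Leave the tin, the dish, the jar and the screwdriver where they are.

Things in the scene. Friction and masses are not known exactly. Their poses are not given: they have to be found in the camera images.
- regulator: air regulator bolted to the bench, left or right of the dividing head (they swap places): grey metal block 150 x 66 mm on a 166 x 94 x 6 mm dark foot, block top 40 mm above the bench, gauge on its front end, brass fittings on both sides. Origin on the bench under the knob's axis; its x axis points from the lock and gauge end to the scale end (the block spans x -110 to +40 mm, the gauge sticks out to -130), z up.
- pressure_knob (a joint): angle of the regulator's knob, rad; 0 = nose at the long scale line (and tail in front of the lock's fork), negative = turned counter-clockwise of it seen from above; turning clockwise increases it. Range -1.5 to 0.7, starts between -1.2 and -0.5; stays where it is left (friction 0.05 N m).
- pressure_knob_grip (a point): point on the axis of the regulator's knob, 71 mm above the bench, good height to grip. The knob: collar 42 mm across (z 40 to 48 mm above the bench), on it an upright black finger bar 46 mm long, 12 mm thick, z 48 to 82 mm. The point's x axis runs along the bar towards the nose (a short steel finger on the collar, reaching 27 mm from the axis); the steel tail, a 6 mm rod at z 44 mm, points the other way and reaches 40 mm from the axis.
- lock_slide (a joint): travel of the regulator's lock slide, m: 0 = drawn back, 0.030 = fully home, fork over the knob's tail. It moves along the regulator's +x axis, towards the knob, with 1.5 N of friction and a drag of 5 N per m/s, starts between 0 and 0.006 and stays where it is left. The fork's two 6 mm prongs leave a 13 mm gap, so it enters only if the tail is lined up; at home the knob can turn only about 0.1 rad.
- lock_tab (a point): centre of the lock slide's upright black tab, 71 mm above the bench: tab 12 mm along the slide's motion, 16 mm across, z 46 to 82 mm. It stands 93 mm from the knob's axis when drawn back and 63 mm when home. The slide's steel plate and its two side guides reach up to 46 mm above the bench.
- index_head: dividing head bolted to the bench: grey foot 116 mm square, drum, spring plunger block on its front, -x, side (x -55 to -80 mm from the axis, top 42 mm) whose nib points at the plate. Origin on the bench under the plate's axis, z up.
- index_knob (a joint): angle of the dividing plate, rad, growing clockwise seen from above. 0 = zero stop, where it starts (slot in the plate at the plunger's nib); it clicks into a stop every 0.3927 rad (16 a turn), so the third stop is 1.178. A spring detent pulls it to the nearest stop with up to 0.1 N m, greatest a quarter pitch from a stop; half way between stops it snaps over to the next. It can turn from -0.12 to 3.05.
- index_knob_grip (a point): point on the axis of the dividing plate, 71 mm above the bench, good height to grip. Steel plate 100 mm across with a ring of 16 dark holes and one radial slot, top 40 mm above the bench; collar 42 mm across up to 48 mm; on it an upright finger bar 50 mm long, 12 mm thick, z 48 to 82 mm, which turns with the plate. The point's x axis runs along the bar.
- flux_tin: small black tin, 41 mm across, 24 mm high, a bystander; origin under its centre
- screwdriver: red-handled screwdriver 170 mm long lying on the bench, a bystander
- enamel_dish: shallow white dish, 75 mm across, 15 mm high, a bystander; origin under its centre
- jar: pale glass jar with black cap, 43 mm across, 66 mm high, a bystander; origin under its centre
Things that resemble listed ones, but are neither listed nor needed, are in the scene too. Leave any turquoise look-alike of the regulator alone.

How it is judged (in metres and radians):
On the way, in this order (a step that is already met when the one before it is completed fails the run):
1. the regulator's knob points at the long line (value of joint pressure_knob between -0.15 and 0.15 rad), for 0.2 s.
2. the lock slide is home over the knob's tail (all of step 1 and value of joint lock_slide above 0.026 m), for 0.2 s.
3. the dividing plate has left its zero stop (value of joint index_knob above 0.24 rad).
4. the dividing plate stands at the third stop, gripped (value of joint index_knob between 1.078 and 1.278 rad and contact force between the fingers and index_knob above 2 N), for 0.2 s.
At the end, for the whole second after the job is handed in: The dividing plate stands still at its third stop (1.178 rad, within 0.1 rad) with the fingers still gripping its bar (more than 2 N); the lock slide is home (over 26 of 30 mm) and the regulator's knob at the long line (within 0.15 rad) (all of step 2 and all of step 4 and velocity of joint index_knob between -0.1 and 0.1 rad/s); the arm keeps its last pose, push and grip.
It fails at once if the dividing plate is turned past its third stop (value of joint index_knob above 1.36 rad).
It fails at once if a bystander is pushed away (distance of any of flux_tin, screwdriver, enamel_dish, jar from where it was at the start of the episode above 0.02 m).
It also fails if it takes over 51 s, if anything falls off the work surface, if the arm or the gripper's body presses on something with over 40 N, if the wrist force passes 120 N, or if a joint passes its speed limit or range.

### The arm

A 6-joint arm with a two-finger parallel gripper is mounted at the origin on a cart in front of the work surface, level with it; the furniture and walls round the work are solid. World frame = base frame: x ahead of the robot, y to its left, z up, the work surface at z = 0. Lengths are in m, angles in degrees, forces in N, time in s.
With the tool pointing down it reaches from about 0.35 to 0.875 m from the base axis. Payload 4.2 kg.
Tool frame: the origin (TCP) lies on the front face of the gripper's body, between the roots of the fingers; the fingertips stand finger_overhang ahead of it and the grasp point (between the pads) lies 51 mm ahead of it (finger_overhang is the distance from the TCP to the fingertips, in m); z points along the fingers, y is the line along which they close (so a half turn about z gives the same grasp; the last joint's range is limited). The gripper opens to 87 mm and grips with 3 to 60 N. Pads are 19 mm wide; open, the fingers measure 117 mm over their backs; the gripper's body (75 mm by 190 mm) begins 51 mm behind the grasp point.
Start: joints at [89.416, 22.042, 0.453, 0, -68.411, -14.817], TCP at [0.166, 0.603, 0.292] pointing down, gripper open.
Joint ranges: [-179.83, 179.83], [-69.29, 118.12], [-61.27, 80.66], [-181.25, 117.63], [-171.15, -9.14], [-177.46, 177.46]. Speed limits (degrees/s): [159.86, 159.86, 180, 180, 180, 180].

### API

Orientations are given as a 3x3 rotation matrix whose columns are the frame's x, y, z axes.
In Python, from station import sense, capture, camera_model, finish_job, finger_overhang gives the robot as it stands. The module is installed in compiled form; this text tells all that it offers.
- The arm moves only by the tool jog_arm, never from a script. Its argument "rows" is a list that holds one entry, the list of rows, each a list of 4 numbers: the shift along the tool's x, y, z in m, then the turn about the tool's z in rad. A call has 1 to 20 rows; each row shifts and turns the commanded pose from where the row before left it, along the tool's axes as they then stand; what a row does not reach is not made up. A row lasts 1/8 s, in which the tool goes at most 62.5 mm and 10.7 degrees, less where a joint would pass 70% of its speed; a pose out of reach is approached as far as the arm can. A call is refused whole if a number of a shift passes 0.0625 or a number of a turn 0.188, either way. A call with a gripper value outside its range is refused whole. "claw" is the opening, from 0 (shut) to 1 (fully open), set as the call begins (left out, the last holds). The fingers move at their own pace and stop on an object; the grip force is fixed at half the most. Time passes only in rows, so rows that do not move let the fingers close. It gives the time, the measured TCP pose, the force, the opening and the grip force at its end, in the units of the state.
- sense(): the state, without advancing time (a new reading comes with each control period).
- capture(name): name is "scene" or "top"; returns the picture (480x640x3 uint8, red, green, blue); there is no depth.
- camera_model(name): a dict with "fovy" (degrees; the focal length in pixels is half the picture's height over the tangent of half this angle, whatever the lens; pixels are square), "cx", "cy" (the principal point, pixels), "eye" and "rotation" of the camera in the world. Camera axes: x right, y down, z forward; pixel columns grow to the right and rows downward; lengths in m; the calibration is good to about 2 mm. A picture is of the moment at which its call begins. camera_model takes no time and is no camera call.
- finish_job(): hands the job in; it is judged then, once.
The state is a dict: "time_s": time; "joints": joint angles; "joint_velocities": joint speeds; "effort": joint torques, N m; "tcp_pos": TCP position; "ee_rot": TCP orientation; "wrist_force": force on the tool from outside, world axes, zero at the start; "moment": the same for the moment, N m; "gripper_width": opening from 0.0 (shut) to 1.0 (fully open); "gripper_force": force on a finger pad.
Only numpy, scipy, OpenCV 4.12 (cv2) and the standard library are available. Lean on these libraries where they do the work, as an engineer would, in place of code of your own. Each camera call takes 0.05 s, during which the arm holds its last target. There are 200 camera calls.

## Working session

There is one attempt and no reset: what is moved stays moved. The work goes in short steps, Python scripts to look and compute and a tool call to move; the robot and the scene stay as the last step left them, time stands still between calls to the robot, and variables do not carry over. Pictures are saved under pics/ and viewed, at most 10 in all, crops included, and the job is handed in when it is done.

Besides the shell and the picture viewer there is one more tool, called after ">>>" by a JSON object that holds its "method" and its "body", one argument or row to a line. jog_arm: Moves the arm, as the interface text tells. Its arguments: {"type":"object","properties":{"rows":{"type":"array"},"claw":{"type":"number"}},"required":["rows"]}

```bash
mkdir -p pics
python3 - <<'E'
from station import *
import cv2
for n in("scene","top"):
    cv2.imwrite(f"pics/{n}0.png",capture(n)[:,:,::-1]); print(n,camera_model(n))
s=sense(); print(finger_overhang if not callable(finger_overhang) else finger_overhang()); print(s)
E
```

```text
scene {'fovy': 53.49917476868272, 'cx': 312.9949012607924, 'cy': 243.42195424968338, 'eye': array([-0.19315693, -0.50007224,  0.68199383]), 'rotation': array([[ 0.55198987, -0.47144982,  0.68778067],
       [-0.83383628, -0.30721281,  0.4586255 ],
       [-0.00492388, -0.8266531 , -0.56269033]])}
top {'fovy': 42.30397439532595, 'cx': 321.92236513280506, 'cy': 238.68777407295389, 'eye': array([0.35205321, 0.00911951, 1.459338  ]), 'rotation': array([[ 0.00442265, -0.99104608,  0.13344704],
       [-0.99998124, -0.00494845, -0.00360878],
       [ 0.00423683, -0.13342858, -0.99104937]])}
0.0697
{'time_s': 0.1, 'joints': array([ 8.94162681e+01,  2.20861647e+01,  3.87626178e-01, -2.40317026e-02,
       -6.84109599e+01, -1.48162707e+01]), 'joint_velocities': array([-0.00498544, -0.1373764 ,  0.1877147 ,  0.06254989, -0.02456057,
        0.08093884]), 'effort': array([ 3.24618259e-04, -3.91690063e+01,  1.87935752e+01,  4.23198983e+00,
        1.34509927e-02, -6.92189337e-05]), 'tcp_pos': array([0.16585118, 0.60217912, 0.29127432]), 'ee_rot': array([[ 9.64054322e-01, -2.65704907e-01, -4.09457399e-04],
       [-2.65705199e-01, -9.64052442e-01, -1.90700446e-03],
       [ 1.11962038e-04,  1.94725085e-03, -9.99998098e-01]]), 'wrist_force': array([ 0.3840786 , -0.34848383,  0.02319396]), 'moment': array([0.03092132, 0.03763051, 0.01066628]), 'gripper_force': 0.0, 'gripper_width': 0.9943790359250159}
```

View pics/top0.png

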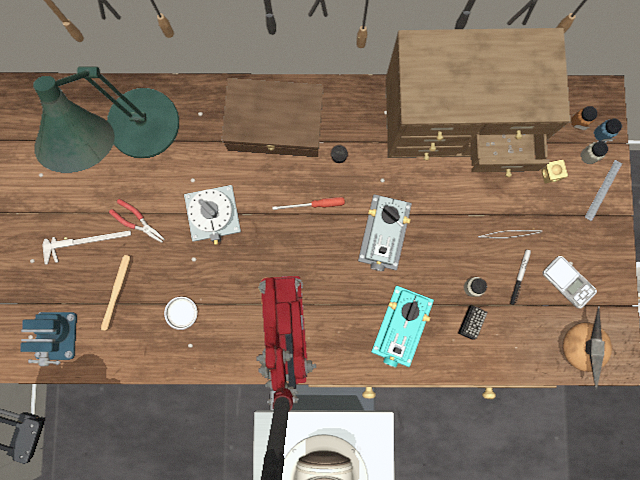

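View pics/scene0.png

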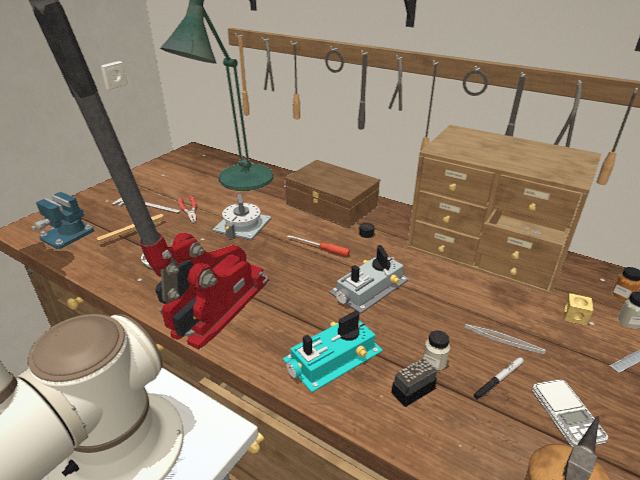

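The top view shows the grey regulator at about (385,232), a turquoise look-alike at (403,326), the dividing head at (211,212) and a red press with a tall lever at (285,330). The only things that could be taken for the regulator are the grey block and the turquoise one. The description says grey, so I'll check that in a crop.

```bash
cat > h.py <<'E'
import numpy as np, cv2
from station import *
def ray(n,u,v):
    m=camera_model(n); f=240/np.tan(np.radians(m["fovy"]/2))
    d=np.array(m["rotation"])@[(u-m["cx"])/f,(v-m["cy"])/f,1]; return np.array(m["eye"]),d/np.linalg.norm(d)
def onz(n,u,v,z):
    e,d=ray(n,u,v); return e+d*(z-e[2])/d[2]
def tri(a,b):
    e1,d1=ray("top",*a); e2,d2=ray("scene",*b)
    t=np.linalg.lstsq(np.c_[d1,-d2],e2-e1,rcond=None)[0]
    p,q=e1+t[0]*d1,e2+t[1]*d2; return (p+q)/2,np.linalg.norm(p-q)
def proj(n,p):
    m=camera_model(n); f=240/np.tan(np.radians(m["fovy"]/2))
    c=np.array(m["rotation"]).T@(np.array(p)-m["eye"]); return f*c[0]/c[2]+m["cx"],f*c[1]/c[2]+m["cy"]
E
python3 - <<'E'
from h import *
t=cv2.imread("pics/top0.png"); s=cv2.imread("pics/scene0.png")
def c(i,u,v,w,h,k): return cv2.resize(i[v:v+h,u:u+w],None,fx=k,fy=k,interpolation=cv2.INTER_CUBIC)
A=c(t,345,185,80,100,5);B=c(t,172,177,80,100,5)
cv2.imwrite("pics/c1.png",np.hstack([A,B]))
A=c(s,325,235,90,80,4.4);B=c(s,205,180,75,80,4.4)
cv2.imwrite("pics/c2.png",np.hstack([A,B]))
print("lever",[tri(a,b) for a,b in (((285,390),(152,245)),)])
for u,v in((262,280),(298,278),(308,375),(260,380)):print(onz("top",u,v,0.0))
for u,v in((170,340),(265,280),(240,240)):print("s",onz("scene",u,v,0.0))
E
```

```text
lever [(array([0.21309715, 0.08160999, 0.23205974]), np.float64(0.022261160302392696))]
[0.44981781 0.14429855 0.        ]
[0.45492332 0.05969179 0.        ]
[0.23130189 0.03450039 0.        ]
[0.2195706  0.14491643 0.        ]
s [0.20580599 0.10504984 0.        ]
s [0.45638793 0.06570448 0.        ]
s [0.550848   0.22198911 0.        ]
```

View pics/c1.png

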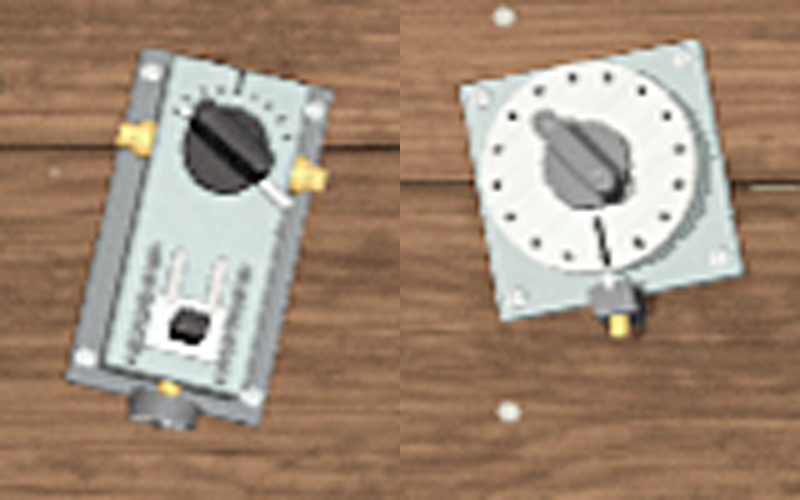

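View pics/c2.png

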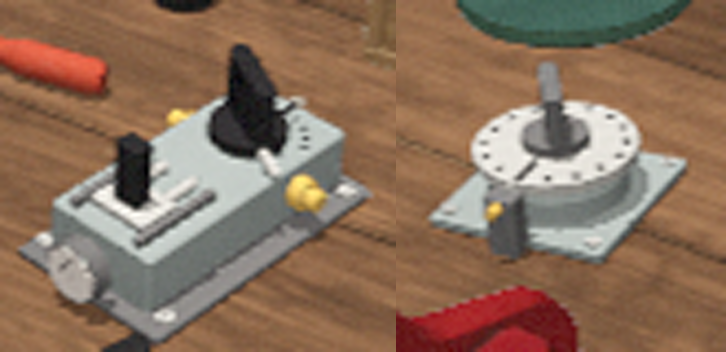

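The crops confirm the grey regulator. Its nose tip is at crop (183,112), its tail tip at (292,206) and its long line at (240,80). The tab is at (188,325) and the dividing bar runs from (540,118) to (610,190). Next I'll convert these to metres and check them against the given sizes.

Run:
```python
from h import *
np.set_printoptions(precision=4,suppress=True)
L=lambda x,y,z:onz("top",x/5-.4+345,y/5-.4+185,z)
R=lambda x,y,z:onz("top",(x-400)/5-.4+172,y/5-.4+177,z)
S1=lambda x,y,z:onz("scene",x/4.4-.4+325,y/4.4-.4+235,z)
S2=lambda x,y,z:onz("scene",(x-396)/4.4-.4+205,y/4.4-.4+180,z)
ang=lambda v:np.degrees(np.arctan2(v[1],v[0]))
b=[L(*p,.009) for p in((152,72),(313,107),(87,355),(250,397))]
ax=(b[0]+b[1]-b[2]-b[3])/2; print("bolts len",np.linalg.norm(ax),np.linalg.norm(b[0]-b[1]),"ang",ang(ax),"mid",sum(b)/4)
u=ax/np.linalg.norm(ax); print("axis from foot",(sum(b)/4+.035*u)[:2])
print("collar top",L(228,150,.048),"tab top",L(190,325,.082), "long line",ang(L(243,70,.04)-L(237,95,.04)))
n,t=L(183,112,.044),L(292,206,.044); print("nose",n,"tail",t,np.linalg.norm(n-t),ang(n-t))
print("scene: nose/tail",S1(300,102,.044),S1(272,178,.044),"tabtop",S1(132,140,.082),"bar top",S1(238,50,.082),S1(262,80,.082))
b=[R(*p,.009) for p in((480,100),(683,60),(517,297),(718,257))]
ax=(b[0]+b[1]-b[2]-b[3])/2; print("head",np.linalg.norm(ax),ang(ax),sum(b)/4)
print("plate c",R(589,165,.04),"collar",R(587,165,.048),"slot ang",ang(R(597,218,.04)-R(606,263,.04)))
e1,e2=R(541,118,.08),R(608,188,.08);print("bar",e1,e2,np.linalg.norm(e1-e2),ang(e1-e2),(e1+e2)/2)
print("plate scene",S2(555,145,.04))
# bystanders
for k,(x,y,z) in dict(dish=(181,313,.015),tin=(339,154,.024),jar=(476,286,.066),sd0=(272,207,.01),sd1=(344,201,.01)).items():print(k,onz("top",x,y,z))
# lever
for p in((285,390),(278,430),(270,478)):print("lever",[onz("top",*p,z)for z in(.2,.4,.6,.8)])
for p in((155,250),(110,150),(45,5)):
  e,d=ray("scene",*p);print("levS",[e+d*k for k in(.5,.6,.7,.8)])
```

```text
bolts len 0.1406534719539824 0.0782327809116817 ang -12.951759114247078 mid [ 0.5665 -0.1446  0.009 ]
axis from foot [ 0.6006 -0.1524]
collar top [ 0.599  -0.1534  0.048 ] tab top [ 0.5136 -0.1317  0.082 ] long line -13.846977874437151
nose [ 0.6175 -0.1332  0.044 ] tail [ 0.5736 -0.1832  0.044 ] 0.06652293903561625 48.746911369667146
scene: nose/tail [ 0.6374 -0.1644  0.044 ] [ 0.572  -0.1806  0.044 ] tabtop [ 0.5165 -0.131   0.082 ] bar top [ 0.6115 -0.1387  0.082 ] [ 0.5945 -0.1606  0.082 ]
head 0.09673789986452909 11.766190263673506 [0.6094 0.2659 0.009 ]
plate c [0.61   0.2655 0.04  ] collar [0.6085 0.265  0.048 ] slot ang 12.723261215069913
bar [0.6242 0.2806 0.08  ] [0.5923 0.2494 0.08  ] 0.04462837124274074 44.28938233179805 [0.6082 0.265  0.08  ]
plate scene [0.6082 0.2641 0.04  ]
dish [0.3717 0.3286 0.015 ]
tin [ 0.7488 -0.0358  0.024 ]
jar [ 0.4342 -0.3425  0.066 ]
sd0 [0.6225 0.1226 0.01  ]
sd1 [ 0.6379 -0.0482  0.01  ]
lever [array([0.2185, 0.0764, 0.2   ]), array([0.2397, 0.0657, 0.4   ]), array([0.2609, 0.055 , 0.6   ]), array([0.2821, 0.0443, 0.8   ])]
lever [array([0.1416, 0.0892, 0.2   ]), array([0.175 , 0.0765, 0.4   ]), array([0.2085, 0.0638, 0.6   ]), array([0.2419, 0.0511, 0.8   ])]
lever [array([0.051 , 0.1035, 0.2   ]), array([0.0988, 0.0885, 0.4   ]), array([0.1467, 0.0735, 0.6   ]), array([0.1945, 0.0586, 0.8   ])]
levS [array([ 0.0432, -0.1532,  0.4103]), array([ 0.0905, -0.0838,  0.356 ]), array([ 0.1378, -0.0144,  0.3017]), array([0.185 , 0.055 , 0.2474])]
levS [array([ 0.0535, -0.1043,  0.5017]), array([ 0.1028, -0.0251,  0.4656]), array([0.1522, 0.054 , 0.4295]), array([0.2015, 0.1332, 0.3935])]
levS [array([ 0.0517, -0.0681,  0.6237]), array([0.1007, 0.0183, 0.612 ]), array([0.1497, 0.1047, 0.6004]), array([0.1986, 0.1911, 0.5887])]
```

>>> {"method": "jog_arm", "body": {
  "rows": [
    [[0,0,-0.05,0],[0,0,-0.05,0],[0,0,-0.05,0],[0,0,-0.05,0],[0,0,-0.05,0],[0,0,-0.05,0],[0,0,0,0]]
  ]
}}

```text
time_s: 0.98
tcp_pos: [0.1663, 0.6024, 0.5964]
ee_rot: [[0.964, -0.266, 0.001], [-0.266, -0.964, 0.009], [-0.001, -0.009, -1.0]]
wrist_force: [0.2, 0.2, -0.1]
gripper_width: 1.001
gripper_force: 0.0
```

Run:
```python
from h import *
np.set_printoptions(precision=4,suppress=True)
s=sense();print(s["time_s"],s["joints"],s["tcp_pos"])
def pl(n,a,b):
    e,d1=ray(n,*a);_,d2=ray(n,*b);k=np.cross(d1,d2);return k/np.linalg.norm(k),e
(n1,e1),(n2,e2)=pl("top",(285,390),(272,470)),pl("scene",(152,245),(52,10))
d=np.cross(n1,n2);d/=d[2]
p=np.linalg.solve([n1,n2,[0,0,1]],[n1@e1,n2@e2,0])
for z in(.2,.4,.6,.7):print(p+d*z,proj("scene",p+d*z),proj("top",p+d*z))
# link fit from two poses
j=np.radians([[22.086,.3876],s["joints"][1:3]]);z=[.2913,s["tcp_pos"][2]]
def lat(p,q):q=np.radians(q);return p[0]*np.cos(q)+p[1]*np.sin(q)
r=[lat([.16585,.60218],89.416),lat(s["tcp_pos"],s["joints"][0])]
# r=a1+A s2+B c3 ; z=z0+A c2+B s3
M=np.array([[np.sin(j[1,0])-np.sin(j[0,0]),np.cos(j[1,1])-np.cos(j[0,1])],[np.cos(j[1,0])-np.cos(j[0,0]),np.sin(j[1,1])-np.sin(j[0,1])]])
A,B=np.linalg.solve(M,[r[1]-r[0],z[1]-z[0]]);print("A,B",A,B,"a1",r[0]-A*np.sin(j[0,0])-B*np.cos(j[0,1]),"z0",z[0]-A*np.cos(j[0,0])-B*np.sin(j[0,1]))
for n in("scene","top"):cv2.imwrite(f"pics/{n}1.png",capture(n)[:,:,::-1])
cv2.imwrite("pics/both1.png",np.hstack([cv2.resize(cv2.imread(f"pics/{n}1.png"),(400,300)) for n in("scene","top")]))
```

```text
0.975 [  89.4112   21.4573   41.7936    0.0705 -109.8484  -14.8172] [0.1663 0.6024 0.5964]
[0.2042 0.0786 0.2   ] (np.float64(159.6646900959824), np.float64(263.0120217255588)) (np.float64(283.7994737785878), np.float64(397.38785367022894))
[0.1713 0.0762 0.4   ] (np.float64(116.50804526616903), np.float64(161.59390637549757)) (np.float64(278.1208637234904), np.float64(432.3331463169822))
[0.1384 0.0739 0.6   ] (np.float64(51.467385241239754), np.float64(8.748355316913774)) (np.float64(269.646179834829), np.float64(484.48504717028305))
[0.1219 0.0727 0.7   ] (np.float64(4.783662156393177), np.float64(-100.95839393247542)) (np.float64(263.6243661063701), np.float64(521.5423624223381))
A,B -13.679635812894041 0.5468356249767629 a1 5.200529808366997 z0 12.963432158428606
```

View pics/both1.png

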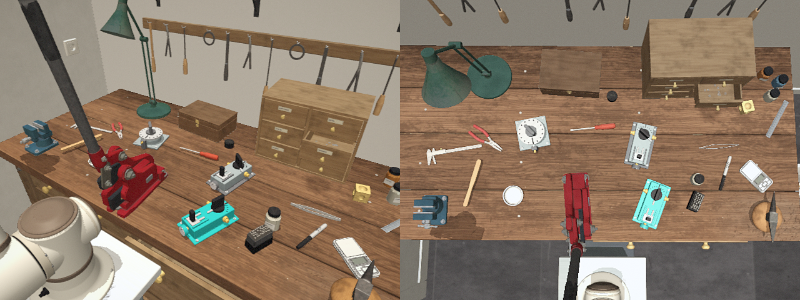

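>>> {"method": "jog_arm", "body": {
  "rows": [
    [[0.01,0.0386,-0.03,0],[0.01,0.0386,-0.03,0],[0.01,0.0386,-0.03,0],[0.01,0.0386,-0.03,0],[0.01,0.0386,-0.03,0],[0,0,0,0]]
  ]
}}

```text
time_s: 1.82
tcp_pos: [0.1633, 0.3993, 0.7455]
ee_rot: [[0.964, -0.267, 0.001], [-0.267, -0.964, 0.007], [-0.001, -0.007, -1.0]]
wrist_force: [-0.9, 0.3, 0.0]
gripper_width: 1.004
gripper_force: 0.0
```

Run:
```python
from h import *
from scipy.optimize import least_squares
np.set_printoptions(precision=4,suppress=True)
s=sense();print(s["time_s"],s["joints"],s["tcp_pos"],s["ee_rot"])
P=np.array([[.16585,.60218,.29127],[.1663,.6024,.5964],s["tcp_pos"]])
J=np.array([[89.416,22.086,.3876],[89.4112,21.4573,41.7936],s["joints"][:3]])
q=np.radians(J)
r=P[:,0]*np.cos(q[:,0])+P[:,1]*np.sin(q[:,0]);l=-P[:,0]*np.sin(q[:,0])+P[:,1]*np.cos(q[:,0]);print(r,l)
for sg in(1,-1,0):
  f=lambda v:np.r_[v[0]*np.sin(q[:,1])+v[1]*np.cos(q[:,2]-sg*q[:,1])+v[3]-r,v[2]+v[0]*np.cos(q[:,1])+v[1]*np.sin(q[:,2]-sg*q[:,1])-P[:,2]]
  o=least_squares(f,[.41,.43,.07,0]);print(sg,o.x,o.cost)
cv2.imwrite("pics/both2.png",np.hstack([cv2.resize(capture(n)[:,:,::-1],(400,300)) for n in("scene","top")]))
```

```text
1.825 [  89.5407    6.8463   45.0019    0.0803 -127.732   -14.9657] [0.1633 0.3993 0.7455] [[ 0.9638 -0.2668  0.0012]
 [-0.2668 -0.9637  0.0074]
 [-0.0008 -0.0074 -1.    ]]
[0.6038 0.6041 0.4006] [-0.1597 -0.1601 -0.1601]
1 [ 0.5608  0.4223 -0.0723  0.0017] 1.3857655099938723e-06
-1 [ 0.8782  0.3772 -0.5492  0.0337] 0.024364452720587418
0 [ 0.5686  0.476  -0.2148 -0.0162] 0.006814694049796755
```

View pics/both2.png

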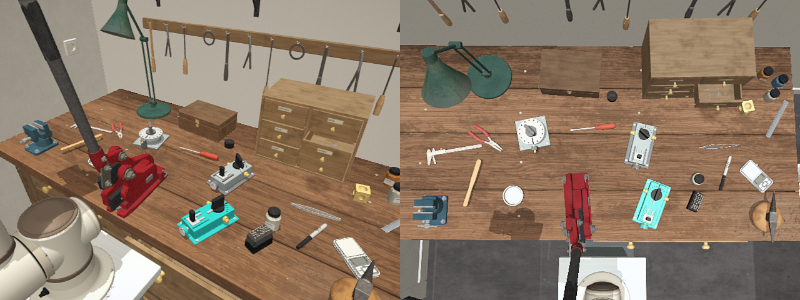

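Run:
```python
from h import *
t=capture("scene")[:,:,::-1].copy(); u=capture("top")[:,:,::-1].copy()
for n,i in(("scene",t),("top",u)):
  for z in np.arange(0,.45,.05):
    p=tuple(map(int,proj(n,(0,0,z)))); cv2.circle(i,p,2,(0,0,255),-1); print(n,round(z,2),p)
  for x in np.arange(-.25,.16,.05):
    p=tuple(map(int,proj(n,(x,0,.2)))); cv2.circle(i,p,2,(255,0,0),-1); print(n,"x",round(x,2),p)
  for z in np.arange(.2,.8,.1):
    p=tuple(map(int,proj(n,(.2042-.165*(z-.2)/.5*1,.0786-.006*(z-.2)/.5,z)))); cv2.circle(i,p,2,(0,255,0),-1)
a=cv2.resize(t[200:480,0:300],None,fx=1.6,fy=1.6);b=cv2.resize(u[300:480,220:430],None,fx=1.5,fy=1.5)
H=600;c=np.zeros((H,800,3),np.uint8);c[:448,:480]=a;c[:270,480:795]=b
cv2.imwrite("pics/base.png",c)
```

```text
scene 0.0 (117, 447)
scene 0.05 (109, 427)
scene 0.1 (100, 406)
scene 0.15 (91, 383)
scene 0.2 (81, 359)
scene 0.25 (70, 331)
scene 0.3 (58, 302)
scene 0.35 (45, 269)
scene 0.4 (30, 232)
scene x -0.25 (-147, 523)
scene x -0.2 (-88, 481)
scene x -0.15 (-37, 444)
scene x -0.1 (6, 412)
scene x -0.05 (46, 384)
scene x -0.0 (81, 359)
scene x 0.05 (113, 336)
scene x 0.1 (141, 315)
scene x 0.15 (167, 297)
top 0.0 (322, 479)
top 0.05 (322, 485)
top 0.1 (322, 491)
top 0.15 (322, 498)
top 0.2 (323, 505)
top 0.25 (323, 513)
top 0.3 (323, 522)
top 0.35 (323, 531)
top 0.4 (323, 541)
top x -0.25 (322, 644)
top x -0.2 (322, 616)
top x -0.15 (322, 588)
top x -0.1 (322, 560)
top x -0.05 (322, 532)
top x -0.0 (323, 505)
top x 0.05 (323, 478)
top x 0.1 (323, 452)
top x 0.15 (323, 425)
```

View pics/base.png

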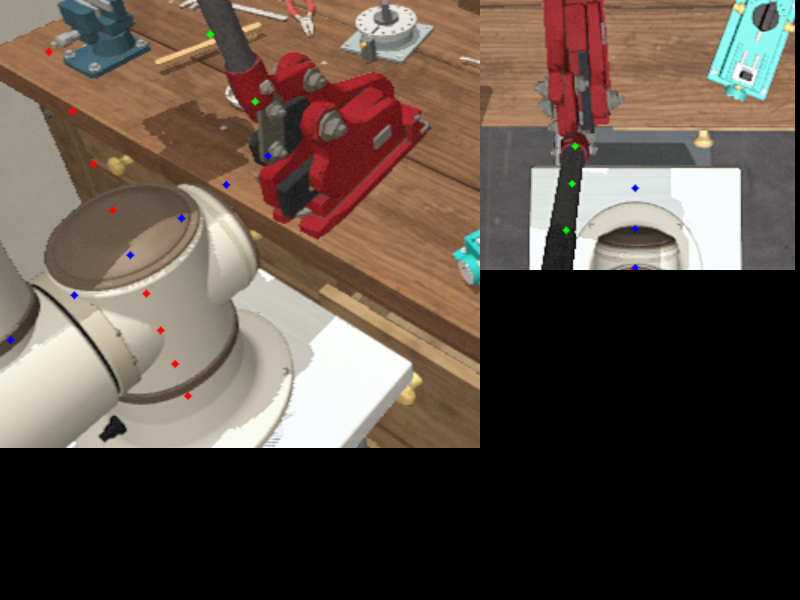

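The blue marks show J2's housing extending to the arm's left, so the upper arm runs about 0.13 m left of the arm's plane. The press lever stands near x 0.17, y 0.075. I'll measure the lamp shade and the lever thickness before choosing a path.

Run:
```python
from h import *
np.set_printoptions(precision=3,suppress=True)
print("shade rim low",tri((75,150),(188,52)),"lamp elbow",tri((88,72),(228,62)),"base",tri((143,122),(245,176)))
print(tri((40,152),(163,47)),tri((108,150),(214,60)),tri((48,88),(196,0)))
for p in((45,5),(90,100)): # lever half width in scene
    pass
t=cv2.imread("pics/top0.png");s=cv2.imread("pics/scene0.png")
for r in(400,430,460):
    g=t[r,240:320].max(1);w=np.where(g<60)[0]+240;print("top row",r,w.min() if len(w) else 0,w.max() if len(w) else 0)
for r in(20,80,130,180):
    g=s[r,20:180].max(1);w=np.where(g<90)[0]+20;print("scene row",r,w.min(),w.max())
```

```text
shade rim low (array([0.648, 0.428, 0.418]), np.float64(0.010639777327213851)) lamp elbow (array([0.808, 0.441, 0.361]), np.float64(0.0035716556399899404)) base (array([0.829, 0.438, 0.009]), np.float64(0.0020082440972290063))
(array([0.637, 0.49 , 0.424]), np.float64(0.004537619795828458)) (array([0.659, 0.368, 0.405]), np.float64(0.030369696393470758)) (array([0.714, 0.438, 0.523]), np.float64(0.0014817720050746927))
top row 400 276 287
top row 430 270 285
top row 460 264 301
scene row 20 37 67
scene row 80 65 93
scene row 130 90 113
scene row 180 114 134
```

>>> {"method": "jog_arm", "body": {
  "rows": [
    [[0,0,0,0.1556],[0,0,0,0.1556],[0,0,0,0.1556],[0,0,0,0.1556],[0,0,0,0.1556],[0,0,0,0.1556],[0,0,0,0.1556],[0,0,0,0.1556],[0,0,0,0.1556],[0,0,0,0.1556],[0,0,0,0.1556],[0,0,0,0.1556],[0,0,0,0.1556],[0,0,0,0]]
  ]
}}

```text
time_s: 3.78
tcp_pos: [0.1628, 0.4049, 0.7404]
ee_rot: [[-0.658, -0.753, -0.0], [-0.753, 0.658, -0.004], [0.004, -0.003, -1.0]]
wrist_force: [0.6, 0.1, 0.6]
gripper_width: 0.997
gripper_force: 0.0
```

```bash
cat > plan.py <<'E'
from h import *
def plan(wps,step=.045):
    s=sense();p=np.array(s["tcp_pos"]);R=np.array(s["ee_rot"]);print("t",s["time_s"],"tcp",p.round(4),"psi",np.degrees(np.arctan2(R[1,0],R[0,0])).round(2),"j",np.round(s["joints"],1),"F",np.round(s["wrist_force"],1))
    for w in wps:
        d=R.T@(np.array(w)-p);n=max(1,int(np.ceil(np.linalg.norm(d)/step)));print(w,n,"x",(d/n).round(4));p=np.array(w)
E
python3 -c "
from plan import *
plan([(.2,.5,.3),(.42,.40,.25),(.56,.28,.19),(.66,.15,.19),(.66,0,.19),(.60,-.153,.2)])
def pl(n,a,b):
    e,d1=ray(n,*a);_,d2=ray(n,*b);k=np.cross(d1,d2);return k/np.linalg.norm(k),e
(n1,e1),(n2,e2)=pl('top',(281.5,400),(277,430)),pl('scene',(124,180),(52,20))
d=np.cross(n1,n2);d/=d[2];p=np.linalg.solve([n1,n2,[0,0,1]],[n1@e1,n2@e2,0])
print(p+.2*d,p+.4*d,p+.6*d)"
```

```text
t 3.775 tcp [0.1628 0.4049 0.7404] psi -131.17 j [  89.6    7.3   44.8   -0.  -127.7 -130.8] F [0.6 0.1 0.6]
(0.2, 0.5, 0.3) 11 x [-0.0089  0.0033  0.04  ]
(0.42, 0.4, 0.25) 6 x [-0.0116 -0.0385  0.0084]
(0.56, 0.28, 0.19) 5 x [-0.0004 -0.0368  0.0121]
(0.66, 0.15, 0.19) 4 x [ 0.008  -0.0402  0.0001]
(0.66, 0, 0.19) 4 x [ 0.0282 -0.0247  0.0002]
(0.6, -0.153, 0.2) 4 x [ 0.0387 -0.0139 -0.0023]
[0.20880488 0.08173701 0.2       ] [0.17149131 0.07865098 0.4       ] [0.13417774 0.07556496 0.6       ]
```

>>> {"method": "jog_arm", "body": {
  "rows": [
    [[-0.009,0.003,0.04,0],[-0.009,0.003,0.04,0],[-0.009,0.003,0.04,0],[-0.009,0.003,0.04,0],[-0.009,0.003,0.04,0],[-0.009,0.003,0.04,0],[-0.009,0.003,0.04,0],[-0.009,0.003,0.04,0],[-0.009,0.003,0.04,0],[-0.009,0.003,0.04,0],[-0.009,0.003,0.04,0],[-0.012,-0.0385,0.0085,0],[-0.012,-0.0385,0.0085,0],[-0.012,-0.0385,0.0085,0],[-0.012,-0.0385,0.0085,0],[-0.012,-0.0385,0.0085,0],[-0.012,-0.0385,0.0085,0],[0,0,0,0]]
  ]
}}

```text
time_s: 6.02
tcp_pos: [0.4259, 0.3992, 0.2486]
ee_rot: [[-0.661, -0.75, -0.003], [-0.75, 0.661, -0.004], [0.005, -0.001, -1.0]]
wrist_force: [-0.1, 0.4, 1.0]
gripper_width: 0.998
gripper_force: 0.0
```

>>> {"method": "jog_arm", "body": {
  "rows": [
    [[0,-0.037,0.012,0],[0,-0.037,0.012,0],[0,-0.037,0.012,0],[0,-0.037,0.012,0],[0,-0.037,0.012,0],[0,0,0,0]]
  ]
}}

```text
time_s: 6.78
tcp_pos: [0.5636, 0.2774, 0.189]
ee_rot: [[-0.661, -0.751, -0.003], [-0.751, 0.661, -0.003], [0.004, 0.001, -1.0]]
wrist_force: [-0.4, 0.1, 0.7]
gripper_width: 0.998
gripper_force: 0.0
```

```bash
python3 -c "
from plan import *
plan([(.66,.15,.19),(.66,0,.19),(.60,-.153,.2)])
cv2.imwrite('pics/both3.png',np.hstack([cv2.resize(capture(n)[:,:,::-1],(400,300)) for n in('scene','top')]))"
```

```text
t 6.775 tcp [0.5636 0.2774 0.189 ] psi -131.35 j [ 40.9  27.3  -6.8  -0.  -56.1 -82.3] F [-0.4  0.1  0.7]
(0.66, 0.15, 0.19) 4 x [ 0.008  -0.0391 -0.0003]
(0.66, 0, 0.19) 4 x [ 0.0281 -0.0248  0.0001]
(0.6, -0.153, 0.2) 4 x [ 0.0386 -0.014  -0.0024]
```

View pics/both3.png

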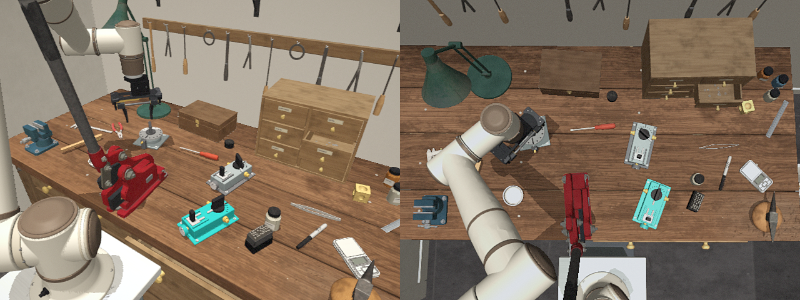

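>>> {"method": "jog_arm", "body": {
  "rows": [
    [[0,-0.036,0,0],[0.002,-0.036,0,0],[0.005,-0.036,0,0],[0.01,-0.036,0,0],[0,0,0,0]]
  ]
}}

```text
time_s: 7.5
tcp_pos: [0.6608, 0.1705, 0.1914]
ee_rot: [[-0.66, -0.751, 0.0], [-0.751, 0.66, 0.0], [-0.0, -0.0, -1.0]]
wrist_force: [0.2, 0.5, -0.4]
gripper_width: 1.001
gripper_force: 0.0
```

```bash
python3 -c "
from plan import *
plan([(.66,.05,.19),(.65,-.05,.19),(.60,-.153,.2)]);print(np.round(sense()['effort'],1))
i=capture('scene')[:,:,::-1];j=capture('top')[:,:,::-1]
cv2.imwrite('pics/both4.png',np.hstack([i[0:480,0:400],j[200:480,150:400].repeat(1,0) if 0 else cv2.resize(j[180:480,150:400],(400,480))]))"
```

```text
t 7.5 tcp [0.6608 0.1705 0.1914] psi -131.34 j [ 28.   31.9   1.8   0.  -59.8 -69.4] F [ 0.2  0.5 -0.4]
(0.66, 0.05, 0.19) 3 x [ 0.0303 -0.0263  0.0005]
(0.65, -0.05, 0.19) 3 x [ 0.0272 -0.0195 -0.    ]
(0.6, -0.153, 0.2) 3 x [ 0.0368 -0.0102 -0.0033]
[ -1.2 -45.7  17.6   4.1  -0.1   0.1]
```

View pics/both4.png

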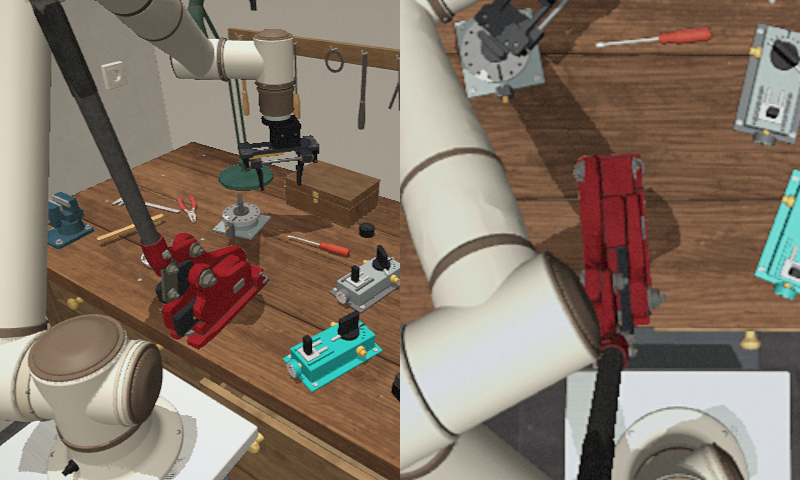

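>>> {"method": "jog_arm", "body": {
  "rows": [
    [[0.03,-0.026,0,0],[0.03,-0.026,0,0],[0.03,-0.026,0,0],[0.027,-0.02,0,0],[0.027,-0.02,0,0],[0.027,-0.02,0,0],[0,0,0,0]]
  ]
}}

```text
time_s: 8.48
tcp_pos: [0.6507, -0.0487, 0.1917]
ee_rot: [[-0.66, -0.751, 0.0], [-0.751, 0.66, 0.0], [-0.0, 0.0, -1.0]]
wrist_force: [-0.0, 0.8, 0.2]
gripper_width: 1.004
gripper_force: 0.0
```

```bash
python3 -c "
from plan import *
plan([(.60,-.153,.19),(.60,-.153,.122)]);print(np.round(sense()['effort'],1))"
```

```text
t 8.475 tcp [ 0.6507 -0.0487  0.1917] psi -131.32 j [  9.9  29.2  -3.   -0.  -57.7 -51.2] F [-0.   0.8  0.2]
(0.6, -0.153, 0.19) 3 x [ 0.0373 -0.0103  0.0005]
(0.6, -0.153, 0.122) 2 x [ 0.    -0.     0.034]
[ -1.1 -43.4  16.9   3.9  -0.1   0.1]
```

>>> {"method": "jog_arm", "body": {
  "rows": [
    [[0.0373,-0.0103,0,0],[0.0373,-0.0103,0,0],[0.0373,-0.0103,0,0],[0,0,0.034,0],[0,0,0.034,0],[0,0,0,0]]
  ]
}}

```text
time_s: 9.22
tcp_pos: [0.5992, -0.1511, 0.121]
ee_rot: [[-0.659, -0.753, -0.006], [-0.753, 0.659, 0.0], [0.004, 0.005, -1.0]]
wrist_force: [-0.4, 0.4, 0.8]
gripper_width: 1.0
gripper_force: 0.0
```

```bash
python3 -c "
from plan import *
plan([(.60,-.153,.122)]);print(np.round(sense()['effort'],1))
i=capture('scene')[:,:,::-1]
cv2.imwrite('pics/k1.png',cv2.resize(i[140:340,280:480],(600,600)))"
```

```text
t 9.225 tcp [ 0.5992 -0.1511  0.121 ] psi -131.19 j [  0.8  30.9 -12.1  -0.  -47.4 -42. ] F [-0.4  0.4  0.8]
(0.6, -0.153, 0.122) 1 x [ 0.001  -0.0018 -0.0011]
[ -0.2 -41.6  14.3   3.2   0.1  -0. ]
```

View pics/k1.png

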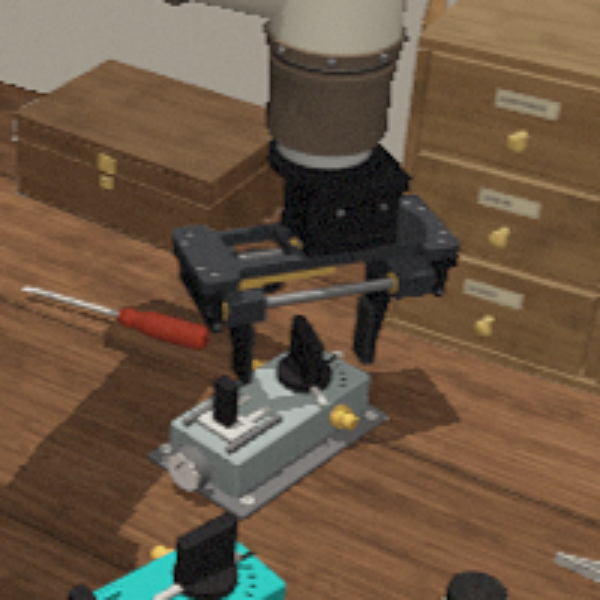

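The fingers straddle the knob bar at about crop (305,360), clear of the brass fittings. Next I'll close on the bar.

>>> {"method": "jog_arm", "body": {
  "rows": [
    [[0.001,-0.0018,0,0],[0,0,0,0],[0,0,0,0],[0,0,0,0],[0,0,0,0],[0,0,0,0],[0,0,0,0],[0,0,0,0]]
  ],
  "claw": 0
}}

```text
time_s: 10.28
tcp_pos: [0.6005, -0.1545, 0.1231]
ee_rot: [[-0.66, -0.751, -0.002], [-0.751, 0.66, 0.001], [0.001, 0.002, -1.0]]
wrist_force: [-5.6, 9.7, 5.6]
gripper_width: 0.173
gripper_force: 5.4
```

>>> {"method": "jog_arm", "body": {
  "rows": [
    [[0,0.001,0,0],[0,0.001,0,0],[0,0,0,0],[0,0,0,0]]
  ]
}}

```text
time_s: 10.78
tcp_pos: [0.5993, -0.1534, 0.123]
ee_rot: [[-0.66, -0.751, -0.002], [-0.751, 0.66, 0.0], [0.001, 0.001, -1.0]]
wrist_force: [-3.4, 3.3, 0.9]
gripper_width: 0.135
gripper_force: 30.0
```

>>> {"method": "jog_arm", "body": {
  "rows": [
    [[0,0,0,0.12],[0,0,0,0.12],[0,0,0,0.12],[0,0,0,0.12],[0,0,0,0.12],[0,0,0,0.12],[0,0,0,0.12],[0,0,0,0.12],[0,0,0,0.117],[0,0,0,0],[0,0,0,0],[0,0,0,0]]
  ]
}}

```text
time_s: 12.28
tcp_pos: [0.5988, -0.1519, 0.123]
ee_rot: [[-0.974, 0.225, -0.003], [0.225, 0.974, 0.002], [0.003, 0.002, -1.0]]
wrist_force: [-4.6, 8.8, 4.4]
gripper_width: 0.138
gripper_force: 30.0
```

```bash
python3 -c "
from plan import *
plan([(.60,-.153,.122)]);s=sense();print(s['moment'],s['gripper_width'])"
```

```text
t 12.275 tcp [ 0.5988 -0.1519  0.123 ] psi 166.97 j [   0.7   30.7  -12.1   -0.2  -47.4 -103.6] F [-4.6  8.8  4.4]
(0.6, -0.153, 0.122) 1 x [-0.0014 -0.0008  0.001 ]
[ 2.7695927   1.28342327 -0.05486008] 0.13756422885293718
```

>>> {"method": "jog_arm", "body": {
  "rows": [
    [[0,0.0015,0,0],[0,0,0,0]]
  ]
}}

```text
time_s: 12.52
tcp_pos: [0.5989, -0.1516, 0.123]
ee_rot: [[-0.974, 0.225, -0.003], [0.225, 0.974, 0.001], [0.004, -0.0, -1.0]]
wrist_force: [-5.1, 4.4, 3.3]
gripper_width: 0.132
gripper_force: 30.0
```

>>> {"method": "jog_arm", "body": {
  "rows": [
    [[0,0,0,0],[0,0,0,0],[0,0,0,0],[0,0,0,0],[0,0,-0.024,0],[0,0,-0.025,0],[0,0,0,0]]
  ],
  "claw": 0.7
}}

```text
time_s: 13.4
tcp_pos: [0.6015, -0.1522, 0.1745]
ee_rot: [[-0.974, 0.225, 0.005], [0.225, 0.974, -0.0], [-0.005, 0.001, -1.0]]
wrist_force: [1.0, 0.6, 0.1]
gripper_width: 0.692
gripper_force: 0.0
```

```bash
python3 -c "
from plan import *
plan([(.5145,-.1325,.171),(.5145,-.1325,.123)])"
```

```text
t 13.4 tcp [ 0.6015 -0.1522  0.1745] psi 167.01 j [   0.7   27.3   -9.2    0.   -53.1 -103.7] F [1.  0.6 0.1]
(0.5145, -0.1325, 0.171) 2 x [ 0.0446 -0.0002  0.0015]
(0.5145, -0.1325, 0.123) 2 x [ 0.0001 -0.      0.024 ]
```

>>> {"method": "jog_arm", "body": {
  "rows": [
    [[0.03,0,0,0],[0.03,0,0,0],[0.029,0,0,0],[0,0,0.026,0],[0,0,0.026,0],[0,0,0,0]]
  ]
}}

```text
time_s: 14.15
tcp_pos: [0.5117, -0.132, 0.118]
ee_rot: [[-0.974, 0.225, -0.006], [0.226, 0.974, 0.0], [0.006, -0.001, -1.0]]
wrist_force: [-0.1, -0.0, -0.0]
gripper_width: 0.701
gripper_force: 0.0
```

>>> {"method": "jog_arm", "body": {
  "rows": [
    [[0,0,0,0],[0,0,0,0],[0,0,0,0],[0,0,0,0],[0,0,0,0],[0,0,0,0]]
  ],
  "claw": 0
}}

```text
time_s: 14.9
tcp_pos: [0.5135, -0.1317, 0.1204]
ee_rot: [[-0.974, 0.225, 0.0], [0.225, 0.974, 0.0], [-0.0, 0.0, -1.0]]
wrist_force: [1.2, 2.3, 0.6]
gripper_width: 0.181
gripper_force: 30.0
```

>>> {"method": "jog_arm", "body": {
  "rows": [
    [[-0.004,0,0,0],[-0.004,0,0,0],[-0.004,0,0,0],[-0.003,0,0,0],[-0.003,0,0,0],[-0.003,0,0,0],[-0.002,0,0,0],[0,0,0,0]]
  ]
}}

```text
time_s: 15.9
tcp_pos: [0.5364, -0.1372, 0.1203]
ee_rot: [[-0.974, 0.225, 0.001], [0.225, 0.974, -0.0], [-0.001, 0.0, -1.0]]
wrist_force: [1.0, 3.8, 1.6]
gripper_width: 0.18
gripper_force: 30.0
```

>>> {"method": "jog_arm", "body": {
  "rows": [
    [[-0.0015,0,0,0],[-0.0015,0,0,0],[0,0,0,0]]
  ]
}}

```text
time_s: 16.27
tcp_pos: [0.5376, -0.1375, 0.1203]
ee_rot: [[-0.974, 0.225, -0.003], [0.225, 0.974, 0.001], [0.003, -0.0, -1.0]]
wrist_force: [-3.6, 6.8, 6.9]
gripper_width: 0.18
gripper_force: 30.0
```

>>> {"method": "jog_arm", "body": {
  "rows": [
    [[-0.0015,0,0,0],[-0.0015,0,0,0],[0,0,0,0]]
  ]
}}

```text
time_s: 16.65
tcp_pos: [0.538, -0.1377, 0.1202]
ee_rot: [[-0.974, 0.226, -0.009], [0.226, 0.974, 0.002], [0.009, -0.001, -1.0]]
wrist_force: [-9.8, 10.1, 11.5]
gripper_width: 0.181
gripper_force: 30.0
```

>>> {"method": "jog_arm", "body": {
  "rows": [
    [[0.0015,0,0,0],[0,0,0,0],[0,0,0,0],[0,0,0,0],[0,0,-0.024,0],[0,0,-0.024,0],[0,0,-0.024,0],[0,0,0,-0.143],[0,0,0,-0.143],[0,0,0,-0.143],[0,0,0,-0.143],[0,0,0,-0.143],[0,0,0,-0.143],[0,0,0,-0.143],[0,0,0,0]]
  ],
  "claw": 0.7
}}

```text
time_s: 18.52
tcp_pos: [0.5402, -0.1384, 0.1921]
ee_rot: [[-0.716, -0.698, -0.0], [-0.698, 0.716, -0.0], [0.0, 0.0, -1.0]]
wrist_force: [0.0, 0.7, -0.7]
gripper_width: 0.699
gripper_force: 0.0
```

```bash
python3 -c "
from plan import *
plan([(.65,-.05,.19),(.66,.05,.19),(.66,.17,.19),(.609,.265,.19),(.609,.265,.122)])
# tab / knob check in both views (predicted pixel at home)
for n in('top','scene'):
  i=capture(n);cv2.imwrite(f'pics/{n}5.png',i[:,:,::-1])
  for r in(.063,.0877):
    q=proj(n,(.5995-.974*r,-.1525+.225*r,.082));print(n,r,np.round(q),i[int(q[1])-1:int(q[1])+3,int(q[0])-1:int(q[0])+2].max(2).tolist())
"
```

```text
t 18.525 tcp [ 0.5402 -0.1384  0.1921] psi -135.76 j [  2.3  20.9 -17.    0.  -52.1 -48. ] F [ 0.   0.7 -0.7]
(0.65, -0.05, 0.19) 4 x [-0.0351 -0.0033  0.0005]
(0.66, 0.05, 0.19) 3 x [-0.0256  0.0216 -0.    ]
(0.66, 0.17, 0.19) 3 x [-0.0279  0.0287 -0.    ]
(0.609, 0.265, 0.19) 3 x [-0.0099  0.0345  0.    ]
(0.609, 0.265, 0.122) 2 x [-0.    -0.     0.034]
top 0.063 [385. 239.] [[30, 17, 41], [47, 39, 21], [82, 60, 38], [77, 85, 83]]
top 0.0877 [383. 249.] [[100, 88, 94], [98, 98, 100], [100, 89, 86], [85, 80, 92]]
scene 0.063 [363. 262.] [[43, 28, 24], [42, 39, 31], [47, 52, 39], [33, 38, 50]]
scene 0.0877 [355. 267.] [[91, 88, 85], [75, 76, 89], [72, 78, 77], [84, 82, 117]]
```

>>> {"method": "jog_arm", "body": {
  "rows": [
    [[-0.035,-0.003,0,0],[-0.035,-0.003,0,0],[-0.035,-0.003,0,0],[-0.035,-0.003,0,0],[-0.0256,0.0216,0,0],[-0.0256,0.0216,0,0],[-0.0256,0.0216,0,0],[-0.028,0.0287,0,0],[-0.028,0.0287,0,0],[-0.028,0.0287,0,0],[-0.01,0.0345,0,0],[-0.01,0.0345,0,0],[-0.01,0.0345,0,0],[0,0,0,0]]
  ],
  "claw": 1
}}

```text
time_s: 20.38
tcp_pos: [0.6064, 0.2684, 0.1922]
ee_rot: [[-0.714, -0.7, -0.0], [-0.7, 0.714, 0.0], [0.0, 0.0, -1.0]]
wrist_force: [0.6, -0.7, 0.5]
gripper_width: 1.0
gripper_force: 0.0
```

```bash
python3 -c "
from plan import *
plan([(.609,.265,.19),(.609,.265,.122)]);print(np.round(sense()['moment'],3))
i=cv2.imread('pics/top5.png')
# bar direction: PCA of grey bar top pixels inside plate
g=i.max(2).astype(int);print(g[196:226:2,196:226:2])
h=cv2.imread('pics/scene5.png').max(2);print(h[190:220:2,228:252:2])"
```

```text
t 20.375 tcp [0.6064 0.2684 0.1922] psi -135.54 j [ 37.8  30.2  -1.3  -0.  -58.6 -83.4] F [ 0.6 -0.7  0.5]
(0.609, 0.265, 0.19) 1 x [ 0.0005 -0.0043  0.0022]
(0.609, 0.265, 0.122) 2 x [-0.    -0.     0.034]
[ 0.086 -0.128 -0.024]
[[221 219 202 218 219 218 218 216 216 217 217 223 215 224 223]
 [221 226 207 215 223 220 216 218 215 216 218 219 221 221 224]
 [216 170 116 116 179 174 232 216 222 219 219 221 219 218 161]
 [219 178 125 145 119  75 115 126 128 194 227 218 218 218 221]
 [220 225 145 130 132 122  69 117 135 130 127 224 216 216 219]
 [220 222 196 106 132 131 122  77 123 131 124 198 218 222 219]
 [219 220 190 131 113 134 133 126  77 130 134 203 223 218 215]
 [217 220 182 128 131 114 136 132 121  80 130 164 222 217 216]
 [218 219 189 129 135 131 115 141 132 109  82 151 219 216 219]
 [217 220 222 149 132 134 140 115 152  89  51 153 222 219 219]
 [220 217 222 214 117 136 134 139  76  34  69 201 220 219 214]
 [219 219 222 221 227 133  97  75 136 232 222 222 220 217 224]
 [224 221 219 221 216 223 230 195 203 223 219 220 217 222  95]
 [222 220 222 216 219 223 221 183 130 224 219 216 219 220 226]
 [221 190 212 220 223 220 220 231  52 230 217 196 204 225 227]]
[[149 150 156 126  72  61  59  58  58  55  41  93]
 [126 131 132 134 144 142 136 129 130 128 142 142]
 [122 117 124 136 135 134 129 124 128 139 142 145]
 [145 143 141 132 118 132 131 120 137 139 153 159]
 [143 152 154 156 158 125 131 128 135 136 136 135]
 [142 139 136 144 148 114 131 138 143 142 140 141]
 [146 146 144 144 138 110 137 103 150 149 150 143]
 [149 150 157 196 175  92  70  55 214 224 174 218]
 [177 196 191 221 222 138  79  63 133 216 222 223]
 [207 222 222 171 130 106  71  66  86 130 172 218]
 [220 219 213 129 132 116  73  67  82 137 121 225]
 [221 220 213  95 133 129  70  69  82  86  79 220]
 [218 219 221 162  69  69  68  64  71 107 227 220]
 [222 220 220 224 143 217 178 158 164 223 218 218]
 [122 218 221 103 190 218 220 218 216 215 218 194]]
```

>>> {"method": "jog_arm", "body": {
  "rows": [
    [[0.0005,-0.0043,0,0],[0,0,0.035,0],[0,0,0.035,0],[0,0,0,0]]
  ]
}}

```text
time_s: 20.88
tcp_pos: [0.6092, 0.2604, 0.1191]
ee_rot: [[-0.717, -0.697, -0.006], [-0.697, 0.717, -0.004], [0.007, 0.001, -1.0]]
wrist_force: [0.4, -0.1, 0.7]
gripper_width: 1.0
gripper_force: 0.0
```

```bash
python3 -c "
from plan import *
plan([(.609,.265,.122)]);print(np.round(sense()['moment'],3))
for z in(.05,.08):
  a=onz('top',206,202,z)-onz('top',216,212,z);print(np.degrees(np.arctan2(a[1],a[0])))"
```

```text
t 20.875 tcp [0.6092 0.2604 0.1191] psi -135.82 j [ 37.1  34.6  -5.2  -0.  -50.6 -82.9] F [ 0.4 -0.1  0.7]
(0.609, 0.265, 0.122) 1 x [-0.003   0.0034 -0.0029]
[ 0.116 -0.135  0.026]
45.48565900360547
45.48565900360566
```

>>> {"method": "jog_arm", "body": {
  "rows": [
    [[0,0,0,0],[0,0,0,0]]
  ]
}}

```text
time_s: 21.12
tcp_pos: [0.6111, 0.2631, 0.1243]
ee_rot: [[-0.715, -0.699, 0.003], [-0.699, 0.715, 0.002], [-0.003, -0.001, -1.0]]
wrist_force: [0.3, -0.4, -0.2]
gripper_width: 1.001
gripper_force: 0.0
```

>>> {"method": "jog_arm", "body": {
  "rows": [
    [[0,0.0025,0.002,0],[0,0,0,0],[0,0,0,0],[0,0,0,0],[0,0,0,0],[0,0,0,0],[0,0,0,0],[0,0,0,0],[0,0,0,0]]
  ],
  "claw": 0
}}

```text
time_s: 22.25
tcp_pos: [0.6081, 0.2649, 0.1202]
ee_rot: [[-0.715, -0.699, -0.0], [-0.699, 0.715, 0.0], [0.0, 0.0, -1.0]]
wrist_force: [-1.3, 0.9, -0.2]
gripper_width: 0.136
gripper_force: 29.9
```

```bash
python3 -c "
from plan import *
plan([(.609,.265,.122)]);s=sense();print(np.round(s['moment'],3),s['gripper_force'])"
```

```text
t 22.25 tcp [0.6081 0.2649 0.1202] psi -135.65 j [ 37.5  34.4  -5.3  -0.  -50.3 -83.1] F [-1.3  0.9 -0.2]
(0.609, 0.265, 0.122) 1 x [-0.0007 -0.0006 -0.0018]
[0.441 0.208 0.018] 29.946418055333197
```

>>> {"method": "jog_arm", "body": {
  "rows": [
    [[0,0,0,0.09],[0,0,0,0.09],[0,0,0,0.09],[0,0,0,0.09],[0,0,0,0.09],[0,0,0,0.09],[0,0,0,0.09],[0,0,0,0.09],[0,0,0,0.09],[0,0,0,0.09],[0,0,0,0.09],[0,0,0,0.09],[0,0,0,0.05],[0,0,0,0.04],[0,0,0,0],[0,0,0,0],[0,0,0,0]]
  ]
}}

```text
time_s: 24.38
tcp_pos: [0.6075, 0.2675, 0.1202]
ee_rot: [[-0.923, 0.385, 0.0], [0.385, 0.923, 0.004], [0.001, 0.004, -1.0]]
wrist_force: [-4.1, 8.3, 0.1]
gripper_width: 0.138
gripper_force: 30.0
```

```bash
python3 -c "
from plan import *
plan([(.609,.265,.122)]);s=sense();print(np.round(s['moment'],3),s['gripper_force'],s['gripper_width'])
for k in range(1):
  i=capture('top');g=i.max(2).astype(int);cv2.imwrite('pics/top6.png',i[:,:,::-1])
# is the slot visible? expected pixel of slot centre for plate turned 67.5 deg cw from head yaw 12.2 (slot starts at 192.2)
for a in(192.2,192.2-67.5):
  for r in(.034,.04):
    q=proj('top',(.609+r*np.cos(np.radians(a)),.265+r*np.sin(np.radians(a)),.04));print(a,r,np.round(q,1),g[int(q[1])-2:int(q[1])+3,int(q[0])-2:int(q[0])+3].tolist())
# knob/tab still home
h=capture('scene').max(2)
for r in(.063,.0877):
  q=proj('scene',(.5995-.974*r,-.1525+.225*r,.082));print(r,h[int(q[1])-1:int(q[1])+3,int(q[0])-1:int(q[0])+2].tolist())"
```

```text
t 24.375 tcp [0.6075 0.2675 0.1202] psi 157.36 j [  37.6   34.4   -5.2   -0.2  -50.2 -150.1] F [-4.1  8.3  0.1]
(0.609, 0.265, 0.122) 1 x [-0.0023 -0.0017 -0.0018]
[2.256 1.083 0.023] 29.954308758024126 0.13784655658480782
192.2 0.034 [212.3 224.2] [[83, 133, 179, 157, 123], [83, 137, 147, 143, 174], [61, 96, 114, 102, 114], [38, 98, 199, 224, 199], [132, 158, 219, 234, 226]]
192.2 0.04 [212.8 226.7] [[61, 96, 114, 102, 114], [38, 98, 199, 224, 199], [132, 158, 219, 234, 226], [217, 205, 152, 143, 204], [223, 188, 93, 83, 193]]
124.69999999999999 0.034 [197.3 218.2] [[53, 35, 40, 39, 37], [157, 109, 56, 40, 24], [95, 42, 47, 74, 60], [13, 69, 148, 135, 69], [94, 143, 168, 118, 32]]
124.69999999999999 0.04 [195.1 219.6] [[161, 164, 157, 109, 56], [170, 147, 95, 42, 47], [129, 85, 13, 69, 148], [43, 33, 94, 143, 168], [60, 133, 154, 159, 162]]
0.063 [[53, 50, 54], [54, 56, 52], [45, 56, 55], [28, 43, 57]]
0.0877 [[147, 132, 146], [85, 107, 136], [126, 120, 109], [136, 136, 188]]
```

```bash
python3 -c "
from station import *
print(finish_job())"
```

```text
the job is handed in; nothing more can be done
None
```

I turned the regulator knob to the long line and pushed the lock slide home. I then turned the dividing plate to its third stop (about 1.17 rad of 1.178) and handed the job in at about 24 s of the 51, still gripping the bar at 30 N. No verdict came back, and I checked the knob and plate angles from the arm's turn rather than a final picture.

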